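# Weigh the tall vial from its stand

## Robot

A 6-joint arm with a two-finger parallel gripper is mounted at the origin on the work surface. World frame = base frame: x ahead of the robot, y to its left, z up, the work surface at z = 0. Lengths are in m, angles in degrees, forces in N, time in s.
With the tool pointing down it reaches from about 0.35 to 0.875 m from the base axis. Payload 4.2 kg.
Tool frame: the origin (TCP) lies at the very end of the fingers, on their centre line; the grasp point (between the pads) lies 19 mm behind it; z points along the fingers, y is the line along which they close (so a half turn about z gives the same grasp; the last joint's range is limited). The gripper opens to 87 mm and grips with 3 to 60 N. Pads are 19 mm wide; open, the fingers measure 117 mm over their backs; the gripper's body (75 mm by 190 mm) begins 51 mm behind the grasp point.
Start: joints at [90.218, 22.042, 0.453, 0, -68.411, -14.817], TCP at [0.158, 0.605, 0.19] pointing down, gripper open.
Joint ranges: [-179.83, 179.83], [-69.29, 118.12], [-61.27, 80.66], [-181.25, 117.63], [-171.15, -9.14], [-177.46, 177.46]. Speed limits (degrees/s): [159.86, 159.86, 180, 180, 180, 180].

## Interface

Orientations are given as a 3x3 rotation matrix whose columns are the frame's x, y, z axes.
In Python, from station import sense, cams, r gives the robot as it stands. The module is installed in compiled form; this text tells all that it offers.
- The arm moves only by the tool step_arm, never from a script. Its argument "targets" is text: rows parted by semicolons, each of 4 numbers parted by spaces: the shift along the tool's x, y, z in cm, then the turn about the tool's z in degrees. In form: x y z turn; .... A call has 1 to 12 rows; each row shifts and turns the commanded pose from where the row before left it, along the tool's axes as they then stand; what a row does not reach is not made up. A row lasts 1/12 s, in which the tool goes at most 41.7 mm and 7.16 degrees, less where a joint would pass 70% of its speed; a pose out of reach is approached as far as the arm can. A call with a gripper value outside its range is refused whole. "claw" is the finger opening in cm, from 0 to 8.7, set as the call begins (left out, the last holds). The fingers move at their own pace and stop on an object; the grip force is fixed at half the most. Time passes only in rows, so rows that do not move let the fingers close. It gives the time, the measured TCP pose, the force, the opening and the grip force at its end, in the units of the state.
- sense(): the state, without advancing time (a new reading comes with each control period).
- cams.capture(name): name is "scene" or "top"; returns a dict with "frame" (400x640x3 uint8, blue, green, red), "vertical_fov" (degrees; the focal length in pixels is half the picture's height over the tangent of half this angle, whatever the lens; pixels are square), "cx", "cy" (the principal point, pixels), "eye" and "rotation" of the camera in the world. Camera axes: x right, y down, z forward; pixel columns grow to the right and rows downward; lengths in m; the calibration is good to about 2 mm. A picture is of the moment at which its call begins. There is no depth.
- r.finish_job(): hands the job in; it is judged then, once.
The state is a dict: "time_s": time; "joints": joint angles; "joint_velocities": joint speeds; "effort": joint torques, N m; "tcp_pos": TCP position; "ee_rot": TCP orientation; "wrist_force": force on the tool from outside, world axes, zero at the start; "moment": the same for the moment, N m; "gripper_width": opening from 0.0 (shut) to 1.0 (fully open); "gripper_force": force on a finger pad.
Only numpy, scipy, OpenCV 4.12 (cv2) and the standard library are available. Lean on these libraries where they do the work, as an engineer would, in place of code of your own. Each camera call takes 0.05 s, during which the arm holds its last target. There are 200 camera calls.

## Task

Pull the taller of the two amber vials straight up out of its light grey plastic stand, without tipping that stand or dragging it along, and set it down gently, upright, near the middle of the balance's steel pan. Leave the stand standing where it was, and leave the shorter vial standing undisturbed in its own stand.

Things in the scene. Friction and masses are not known exactly. Their poses are not given: they have to be found in the camera images.
- tall_vial: The taller vial: amber glass cylinder, 30 mm diameter, 130 mm tall overall, about 90 g; its top 16 mm is a white cap 27 mm wide; white paper band below mid-height. Origin: centre of its underside, z up along it. At the start it stands loosely (1.5 mm clearance all round) in tall_stand, its underside 6 mm above the table, the top 74 mm standing out of the sleeve.
- tall_stand: The light free-standing grey plastic stand that holds the taller vial at the start: a round foot 68 mm in diameter and 6 mm thick with an upright round sleeve on it, 39 mm outside diameter, 3 mm wall, 33 mm bore; sleeve mouth 62 mm above the table. About 50 g, loose on the table. Origin at the centre of the foot's underside, z axis up.
- short_vial: The shorter vial, to be left alone: same amber glass, cap and 30 mm diameter but only 85 mm tall, in a second stand just like the first. Origin at the centre of its underside, z axis up.
- pan (a point): Centre of the top face of the balance's square steel pan, 170 x 170 mm, flat, rigid, 75 mm above the table. x and y run along the pan's sides (x away from the display), z up. The balance is a heavy white box 300 x 210 mm, 56 mm high, that does not move; the pan's centre lies 50 mm from the box's middle, away from the display.
Mind the look-alikes: they are no part of the job. What is shaped like the tall_stand but blue is not meant.

How it is judged (in metres and radians):
On the way:
1. the taller vial is drawn clear out of its stand, the stand still standing on the table (z of tall_vial in the frame of tall_stand above 0.065 m and angle between tall_stand's own z axis and vertical below 0.1 rad and height (world z) of tall_stand below 0.01 m), for 0.1 s.
At the end, for the whole second after the job is handed in: The taller vial stands upright (within 6 degrees) and at rest on the balance's pan, its centre within 50 mm of the pan's centre; its stand stands upright on the table within 30 mm of where it was; the shorter vial still stands upright within 20 mm of where it was (horizontal distance between tall_vial and pan below 0.05 m and z of tall_vial in the frame of pan between -0.006 and 0.006 m and angle between each of tall_vial, tall_stand's own z axis and vertical below 0.1 rad and linear speed of tall_vial below 0.03 m/s and height (world z) of tall_stand below 0.01 m and distance of tall_stand from where it was at the start of the episode below 0.03 m and distance of short_vial from where it was at the start of the episode below 0.02 m and angle between short_vial's own z axis and vertical below 0.17 rad); the robot touches nothing.
It fails at once if the taller vial's stand is tipped by more than 11 degrees, or lifted more than 20 mm off the table (angle between tall_stand's own z axis and vertical above 0.2 rad or height (world z) of tall_stand above 0.02 m).
It fails at once if the shorter vial is knocked: tipped by more than 17 degrees or moved more than 30 mm (angle between short_vial's own z axis and vertical above 0.3 rad or distance of short_vial from where it was at the start of the episode above 0.03 m).
It fails at once if the taller vial is dropped or slammed onto the pan (faster than 0.5 m/s within 30 mm above it, as after a fall of 13 mm or more) (horizontal distance between tall_vial and pan below 0.09 m and z of tall_vial in the frame of pan between -0.01 and 0.03 m and linear speed of tall_vial above 0.5 m/s).
It also fails if it takes over 43 s, if anything falls off the work surface, if the arm or the gripper's body presses on something with over 40 N, if the wrist force passes 120 N, or if a joint passes its speed limit or range.

## Working session

There is one attempt and no reset: what is moved stays moved. The work goes in short steps, Python scripts to look and compute and a tool call to move; the robot and the scene stay as the last step left them, time stands still between calls to the robot, and variables do not carry over. Pictures are saved under pics/ and viewed, at most 10 in all, crops included, and the job is handed in when it is done.

Besides the shell and the picture viewer there is one more tool, called after "Emit:" by a JSON object that holds its "op" and its "data", one argument or row to a line. step_arm: Moves the arm, as the interface text tells. Its arguments: {"type":"object","properties":{"targets":{"type":"string"},"claw":{"type":"number"}},"required":["targets"]}

```bash
mkdir -p pics; cat > h.py <<'E'
import numpy as np, cv2
from station import sense, cams, r
def cap(n,f):
    c=cams.capture(n); cv2.imwrite(f'pics/{f}.png',c['frame']); return c
def ray(c,u,v):
    f=c['frame'].shape[0]/2/np.tan(np.radians(c['vertical_fov'])/2)
    return np.array(c['eye']),np.array(c['rotation'])@np.array([(u-c['cx'])/f,(v-c['cy'])/f,1.])
def onz(c,u,v,z):
    e,d=ray(c,u,v); return e+d*(z-e[2])/d[2]
def proj(c,p):
    f=c['frame'].shape[0]/2/np.tan(np.radians(c['vertical_fov'])/2)
    q=np.array(c['rotation']).T@(np.array(p)-np.array(c['eye'])); return q[0]/q[2]*f+c['cx'],q[1]/q[2]*f+c['cy']
E
python3 - <<'E'
from h import *
for n in('scene','top'):
    c=cap(n,n+'0'); print(n,c['vertical_fov'],c['cx'],c['cy'],np.round(c['eye'],3),np.round(c['rotation'],3).tolist())
s=sense();print({k:np.round(v,3).tolist() for k,v in s.items()})
E
```

```text
scene 43.53601274255291 322.03055418087206 196.58524445391174 [1.072 0.086 0.904] [[-0.199, 0.825, -0.529], [0.98, 0.171, -0.101], [0.007, -0.538, -0.843]]
top 44.09174813577553 323.9350518405276 201.25447983904206 [ 0.34  -0.012  1.209] [[0.026, -0.984, 0.175], [-1.0, -0.028, -0.006], [0.011, -0.175, -0.985]]
{'time_s': 0.1, 'joints': [90.218, 22.087, 0.388, -0.023, -68.413, -14.817], 'joint_velocities': [-0.041, 0.039, 0.204, 0.044, 0.051, 0.042], 'effort': [-0.0, -39.169, 18.793, 4.232, 0.013, -0.0], 'tcp_pos': [0.157, 0.604, 0.189], 'ee_rot': [[0.968, -0.252, -0.0], [-0.252, -0.968, -0.002], [0.0, 0.002, -1.0]], 'wrist_force': [0.353, -0.52, -0.429], 'moment': [-0.032, 0.009, 0.007], 'gripper_force': 0.0, 'gripper_width': 1.004}
```

View pics/scene0.png

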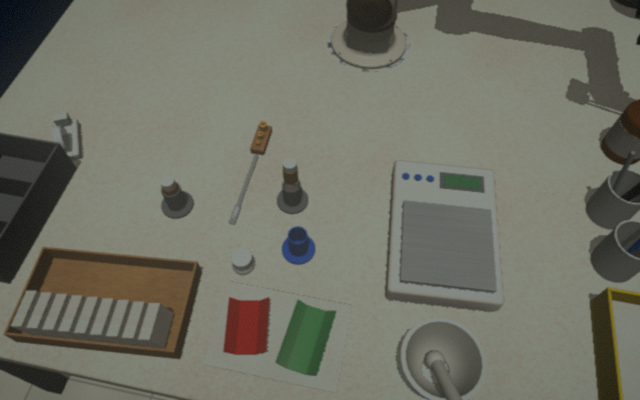

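View pics/top0.png

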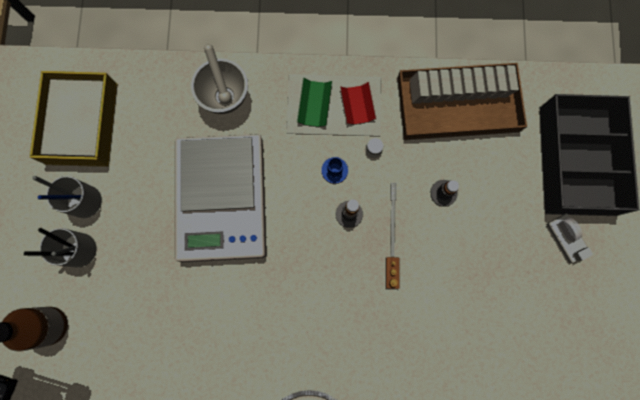

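The scene view shows the tall vial at about (291,180), the short one at (174,197), the blue stand at (298,245) and the pan around (449,246). In the top view these are at (350,212), (446,192), (335,168) and (217,173).

```bash
python3 - <<'E'
from h import *
S=cap('scene','s1');T=cap('top','t1')
a=cv2.resize(S['frame'][145:225,250:330],None,fx=5,fy=5,interpolation=cv2.INTER_CUBIC)
b=cv2.resize(T['frame'][180:240,310:390],(400,300),interpolation=cv2.INTER_CUBIC)
b=cv2.copyMakeBorder(b,0,100,0,0,cv2.BORDER_CONSTANT)
cv2.imwrite('pics/crop1.png',np.hstack([a,b]))
# caps: bright, low saturation vs surroundings
for n,c,boxes in(('scene',S,[(280,150,302,172),(160,172,186,192)]),('top',T,[(338,196,362,222),(436,178,462,200)])):
    for z,(x0,y0,x1,y1) in zip((.136,.091),boxes):
        print(n,z,'box centre->',np.round(onz(c,(x0+x1)/2,(y0+y1)/2,z),3))
# pan: grey plate in top view & scene
for n,c,(x0,y0,x1,y1) in(('top',T,(172,130,268,264)),('scene',S,(380,155,510,310))):
    g=cv2.cvtColor(c['frame'],cv2.COLOR_BGR2GRAY)[y0:y1,x0:x1]; 
    m=cv2.inRange(g,80,150); m=cv2.morphologyEx(m,cv2.MORPH_OPEN,np.ones((5,5)))
    k=max(cv2.findContours(m,0,2)[0],key=cv2.contourArea); q=cv2.minAreaRect(k); p=cv2.boxPoints(q)+[x0,y0]
    print(n,p.round(1).tolist()); w=np.array([onz(c,u,v,.075) for u,v in p]); print(w.round(3).tolist(),'centre',w.mean(0).round(3),'sides',np.linalg.norm(np.diff(w,axis=0),axis=1).round(3))
E
```

```text
scene 0.136 box centre-> [ 0.523 -0.08   0.136]
scene 0.091 box centre-> [ 0.588 -0.305  0.091]
top 0.136 box centre-> [ 0.516 -0.077  0.136]
top 0.091 box centre-> [ 0.576 -0.308  0.091]
top [[172.0, 130.0], [267.0, 130.0], [267.0, 263.0], [172.0, 263.0]]
[[0.704, 0.347, 0.075], [0.711, 0.121, 0.075], [0.396, 0.106, 0.075], [0.39, 0.322, 0.075]] centre [0.55  0.224 0.075] sides [0.226 0.316 0.216]
scene [[380.0, 155.0], [509.0, 155.0], [509.0, 309.0], [380.0, 309.0]]
[[0.427, 0.084, 0.075], [0.372, 0.347, 0.075], [0.711, 0.347, 0.075], [0.756, 0.129, 0.075]] centre [0.567 0.227 0.075] sides [0.269 0.34  0.222]
```

View pics/crop1.png

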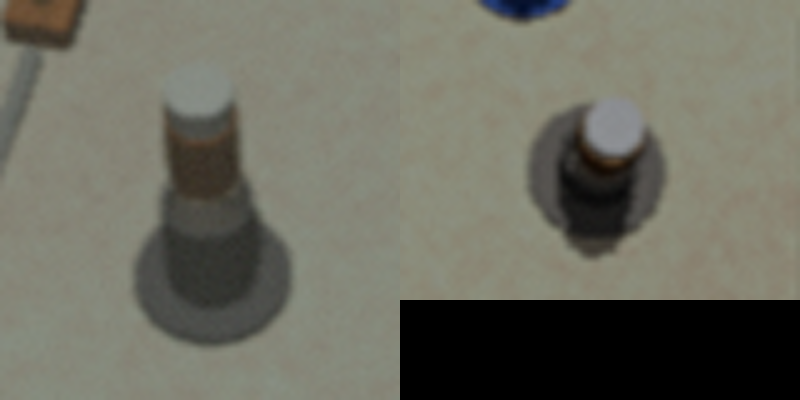

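The crop shows the tall vial's cap top centred at scene (289.3,162.7) and top (352.5,205.2). The foot disc is centred near scene (292,200).

```bash
python3 - <<'E'
from h import *
S=cap('scene','s2');T=cap('top','t2')
print('cap',onz(S,289.3,162.7,.136).round(4),onz(T,352.5,205.2,.136).round(4))
print('foot',onz(S,292.2,200,.006).round(4),'edge check',onz(S,277,200,.006).round(3),onz(S,308,200,.006).round(3))
for n,c,pp,(x0,y0,x1,y1) in(('top',T,(217,173),(172,125,270,266)),('scene',S,(449,246),(380,155,510,312))):
    hsv=cv2.cvtColor(c['frame'],cv2.COLOR_BGR2HSV); print(n,'pan',hsv[pp[1],pp[0]],'rim',hsv[215 if n=='top' else 300,pp[0]])
    g=cv2.medianBlur(c['frame'],3).max(2); pv=int(g[pp[1]-15:pp[1]+15,pp[0]-15:pp[0]+15].mean())
    m=cv2.inRange(g,pv-25,pv+16); m2=np.zeros_like(m); m2[y0:y1,x0:x1]=m[y0:y1,x0:x1]
    m2=cv2.morphologyEx(cv2.morphologyEx(m2,cv2.MORPH_CLOSE,np.ones((3,3))),cv2.MORPH_OPEN,np.ones((9,9)))
    ks=[k for k in cv2.findContours(m2,0,2)[0] if cv2.pointPolygonTest(k,pp,False)>0]
    k=ks[0]; p=cv2.approxPolyDP(k,8,True)[:,0]; print(pv,p.tolist(),cv2.contourArea(k))
    w=np.array([onz(c,u,v,.075) for u,v in p]); print('centre',w.mean(0).round(3),'sides',np.linalg.norm(np.diff(w,axis=0),axis=1).round(3))
for n,c,p in(('scene',S,[(404,202),(492,206),(496,289),(401,285)]),('top',T,[(183,139),(251,138),(254,209),(182,211)])):
    w=np.array([onz(c,u,v,.075) for u,v in p]); print('hand',w.mean(0).round(3),'sides',np.linalg.norm(np.diff(w,axis=0),axis=1).round(3))
print('blue',onz(S,299,249,.0).round(3),'sv',onz(S,169,184,.091).round(3),onz(T,452,186,.091).round(3))
E
```

```text
cap [ 0.5276 -0.0826  0.136 ] [ 0.5242 -0.0823  0.136 ]
foot [ 0.5296 -0.0823  0.006 ] edge check [ 0.536 -0.114  0.006] [ 0.523 -0.05   0.006]
top pan [ 36  21 121] rim [102   9 143]
118 [[252, 136], [180, 141], [180, 209], [254, 206]] 5205.5
centre [0.603 0.235 0.075] sides [0.171 0.164 0.171]
scene pan [ 53  10 104] rim [16 33 84]
104 [[402, 203], [400, 282], [495, 291], [489, 209]] 7597.5
centre [0.608 0.233 0.075] sides [0.166 0.167 0.17 ]
hand [0.605 0.236 0.075] sides [0.171 0.173 0.167]
hand [0.601 0.232 0.075] sides [0.161 0.172 0.166]
blue [ 0.636 -0.043  0.   ] sv [ 0.594 -0.31   0.091] [ 0.584 -0.315  0.091]
```

Emit:
{"op": "step_arm", "data": {
  "targets": "0 1 -2.5 0;0 1 -2.5 0;0 1 -2.5 0;0 1 -2.5 0;2.2 2.4 0 0;2.2 2.4 0 0;2.2 2.4 0 0;2.2 2.4 0 0;2.2 2.4 0 0;2.2 2.4 0 0;2.2 2.4 0 0;2.2 2.4 0 0",
  "claw": 8.7
}}

```text
time_s: 1.3
tcp_pos: [0.2697, 0.3343, 0.2904]
ee_rot: [[0.968, -0.252, 0.0], [-0.252, -0.968, 0.001], [0.0, -0.001, -1.0]]
wrist_force: [0.4, 0.6, 0.4]
gripper_width: 0.997
gripper_force: 0.0
```

Emit:
{"op": "step_arm", "data": {
  "targets": "2.2 2.1 0 0;2.2 2.1 0 0;2.2 2.1 0 0;2.2 2.1 0 0;2.2 2.1 0 0;2.2 2.1 0 0;2.2 2.1 0 0;2.2 2.1 0 0;2.2 2.1 0 0;2.2 2.1 0 0;2.2 2.1 0 0;2.2 2.1 0 0"
}}

```text
time_s: 2.3
tcp_pos: [0.4617, 0.024, 0.2904]
ee_rot: [[0.968, -0.252, 0.0], [-0.252, -0.968, 0.0], [0.0, -0.0, -1.0]]
wrist_force: [0.9, 0.1, 0.4]
gripper_width: 1.005
gripper_force: 0.0
```

Emit:
{"op": "step_arm", "data": {
  "targets": "1.5 1.45 0 0;1.5 1.45 0 0;1.5 1.45 0 0;1.5 1.45 0 0;1.5 1.45 0 0;1.4 1.45 0 0;0 0 3 0;0 0 3 0;0 0 3 0;0 0 1.5 0;0 0 0 0;0 0 0 0"
}}

```text
time_s: 3.3
tcp_pos: [0.5254, -0.0813, 0.1851]
ee_rot: [[0.968, -0.252, -0.001], [-0.252, -0.968, -0.001], [-0.001, 0.001, -1.0]]
wrist_force: [-0.3, -0.3, -0.4]
gripper_width: 0.999
gripper_force: 0.0
```

```bash
python3 - <<'E'
from h import *
s=sense();p=s['tcp_pos'];print(p.round(4) if hasattr(p,'round') else p)
S=cap('scene','s3');T=cap('top','t3')
for n,c in(('S',S),('T',T)): print(n,np.round(proj(c,p),1))
a=cv2.resize(S['frame'][90:215,230:350],(480,500),interpolation=cv2.INTER_CUBIC)
b=cv2.resize(T['frame'][140:240,310:390],(320,400),interpolation=cv2.INTER_CUBIC)
b=cv2.copyMakeBorder(b,0,100,0,0,cv2.BORDER_CONSTANT)
cv2.imwrite('pics/crop3.png',np.hstack([a,b]))
E
```

```text
[ 0.5254 -0.0813  0.1851]
S [289.  145.8]
T [353.6 200.7]
```

View pics/crop3.png

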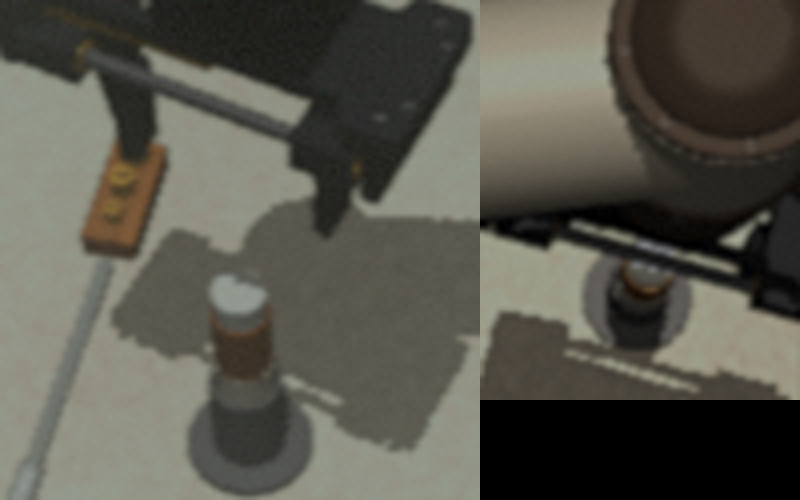

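```bash
python3 - <<'E'
from h import *
s=sense();p=np.array(s['tcp_pos']);R=np.array(s['ee_rot'])
S=cams.capture('scene')
for d in(-.058,-.0435,.0435,.058):
    u,v=proj(S,p+R[:,1]*d); print(d,(u-230)*4,(v-90)*4)
E
```

```text
-0.058 350.0381319746532 268.36678342411767
-0.0435 321.0944138914408 256.9159152624818
0.0435 151.8699117057845 189.96641490197453
0.058 124.38394006488215 179.09226816486319
```

The fingertips show about 6 px higher than projected, so I descend around the vial and check from close by before closing.

Emit:
{"op": "step_arm", "data": {
  "targets": "0 0 1.5 0;0 0 1.5 0;0 0 1.5 0;0 0 1.5 0;0 0 1.5 0;0 0 1 0;0 0 0 0;0 0 0 0"
}}

```text
time_s: 4.12
tcp_pos: [0.5261, -0.0811, 0.101]
ee_rot: [[0.968, -0.252, 0.001], [-0.252, -0.968, -0.0], [0.001, -0.0, -1.0]]
wrist_force: [0.3, 0.5, 0.5]
gripper_width: 0.998
gripper_force: 0.0
```

```bash
python3 - <<'E'
from h import *
s=sense();p=np.array(s['tcp_pos']);R=np.array(s['ee_rot']);print(p,s['wrist_force'])
S=cap('scene','s4')
a=cv2.resize(S['frame'][110:215,230:350],(720,600)[:2] if 0 else (684,600),interpolation=cv2.INTER_CUBIC); k=5.7
for d in(-.058,-.0435,0,.0435,.058):
    for e in (-.0095,.0095):
        u,v=proj(S,p+R[:,1]*d+R[:,0]*e); cv2.circle(a,(int((u-230+.5)*k),int((v-110+.5)*k)),2,(0,255,0),-1)
cv2.imwrite('pics/crop4.png',a)
E
```

```text
[ 0.52612519 -0.0810941   0.10095065] [0.27205608 0.45796374 0.47032578]
```

View pics/crop4.png

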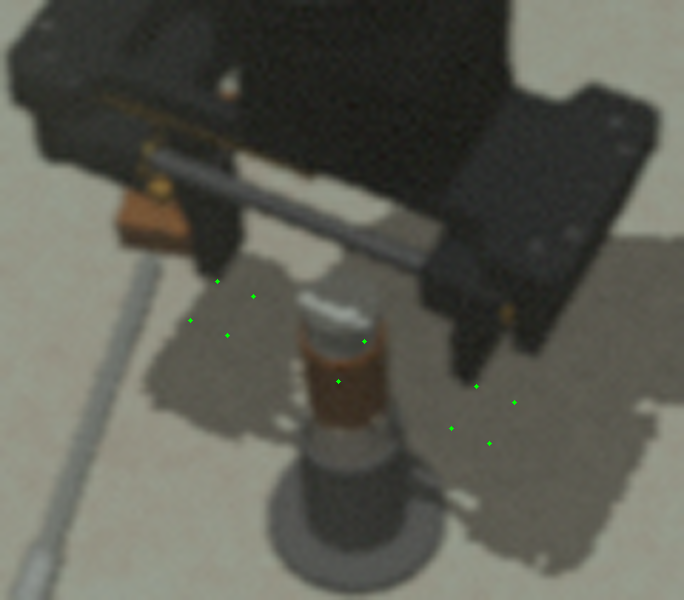

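The fingertips sit about 10 px above the projection, so I check the body in both views.

```bash
python3 - <<'E'
from h import *
s=sense();p=np.array(s['tcp_pos']);R=np.array(s['ee_rot'])
out=[]
for n,(x0,y0,x1,y1),k in(('scene',(210,80,360,215),2.6),('top',(280,150,430,250),2.6)):
    k=400/(x1-x0); c=cams.capture(n); a=cv2.resize(c['frame'][y0:y1,x0:x1],None,fx=k,fy=k,interpolation=cv2.INTER_CUBIC)
    a=cv2.convertScaleAbs(a,alpha=1.8)
    P=lambda q:tuple(int(round((t+.5-o)*k)) for t,o in zip(proj(c,q),(x0,y0)))
    for z,col in((.070,(0,255,0)),):
        pts=[P(p-R[:,2]*z+R[:,0]*i*.0375+R[:,1]*j*.095) for i,j in((1,1),(1,-1),(-1,-1),(-1,1))]
        cv2.polylines(a,[np.array(pts)],True,col,1)
    cv2.circle(a,P(p),3,(0,0,255),-1)
    for z in (.07,.2):cv2.circle(a,P(p-R[:,2]*z),3,(255,255,0),-1)
    print(n,'base',np.round(proj(c,[0,0,0]),1)); out.append(cv2.copyMakeBorder(a,0,380-a.shape[0],0,0,cv2.BORDER_CONSTANT))
cv2.imwrite('pics/crop5.png',np.hstack(out))
E
```

```text
scene base [368.   42.1]
top base [308.8 439.9]
```

View pics/crop5.png

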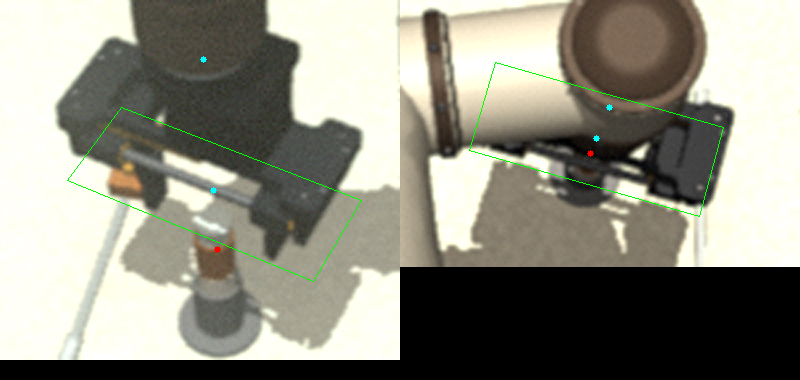

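```bash
python3 - <<'E'
from h import *
S=cams.capture('scene');T=cams.capture('top');p=np.array(sense()['tcp_pos']);R=np.array(sense()['ee_rot'])
for name,a,b in(('+x',(575,258),(733,107)),('-x',(655,110),(708,206))):
    e1,d1=ray(S,a[0]/5.7+229.5,a[1]/5.7+109.5);e2,d2=ray(T,(b[0]-400)/2.667+279.5,b[1]/2.667+149.5)
    t=np.linalg.lstsq(np.c_[d1,-d2],e2-e1,rcond=None)[0];q1=e1+d1*t[0];q2=e2+d2*t[1];q=(q1+q2)/2
    print(name,q.round(3),'gap',np.linalg.norm(q1-q2).round(4),'in tool',(R.T@(q-p)).round(3))
E
```

```text
+x [ 0.545 -0.09   0.226] gap 0.1811 in tool [ 0.021  0.003 -0.124]
-x [ 0.472 -0.075  0.211] gap 0.1767 in tool [-0.054  0.008 -0.11 ]
```

```bash
python3 - <<'E'
from h import *
S=cams.capture('scene');T=cams.capture('top');p=np.array(sense()['tcp_pos']);R=np.array(sense()['ee_rot'])
for name,a,b in(('+x',(60,104),(733,107)),('-x',(117,38),(708,206))):
    e1,d1=ray(S,a[0]/2.667+209.5,a[1]/2.667+79.5);e2,d2=ray(T,(b[0]-400)/2.667+279.5,b[1]/2.667+149.5)
    t=np.linalg.lstsq(np.c_[d1,-d2],e2-e1,rcond=None)[0];q1=e1+d1*t[0];q2=e2+d2*t[1];q=(q1+q2)/2
    print(name,q.round(3),'gap',np.linalg.norm(q1-q2).round(4),'in tool',(R.T@(q-p)).round(3))
E
```

```text
+x [ 0.538 -0.176  0.252] gap 0.0017 in tool [ 0.036  0.089 -0.151]
-x [ 0.465 -0.16   0.241] gap 0.0011 in tool [-0.039  0.091 -0.141]
```

The body corners match the tool frame in x and y (±37 mm in x, ~90 mm in y). Only the fingertip height disagrees, so I lower to the planned height, narrow the claw partway and look again.

Emit:
{"op": "step_arm", "data": {
  "targets": "0 0 0.7 0;0 0 0.7 0;0 0 0.6 0;0 0 0 0;0 0 0 0;0 0 0 0",
  "claw": 5
}}

```text
time_s: 4.97
tcp_pos: [0.5256, -0.0811, 0.0801]
ee_rot: [[0.968, -0.252, -0.0], [-0.252, -0.968, -0.0], [-0.0, 0.0, -1.0]]
wrist_force: [0.6, 0.4, -0.0]
gripper_width: 0.638
gripper_force: 0.0
```

```bash
python3 - <<'E'
from h import *
s=sense();p=np.array(s['tcp_pos']);R=np.array(s['ee_rot']);print(p,s['wrist_force'],s['gripper_width'])
S=cap('scene','s6')
k=5.7;a=cv2.resize(S['frame'][110:215,230:350],(684,600),interpolation=cv2.INTER_CUBIC); a=cv2.convertScaleAbs(a,alpha=1.8)
h=s['gripper_width']*.087/2
for z,col in((0,(0,255,0)),(.03,(0,0,255))):
  for d in(-h-.015,-h,h,h+.015):
    for e in (-.0095,.0095):
        u,v=proj(S,p+R[:,1]*d+R[:,0]*e-R[:,2]*z); cv2.circle(a,(int((u-230+.5)*k),int((v-110+.5)*k)),2,col,-1)
cv2.imwrite('pics/crop6.png',a)
E
```

```text
[ 0.52563071 -0.08110958  0.08013223] [ 0.61736821  0.36886922 -0.03384555] 0.6383037424465748
```

View pics/crop6.png

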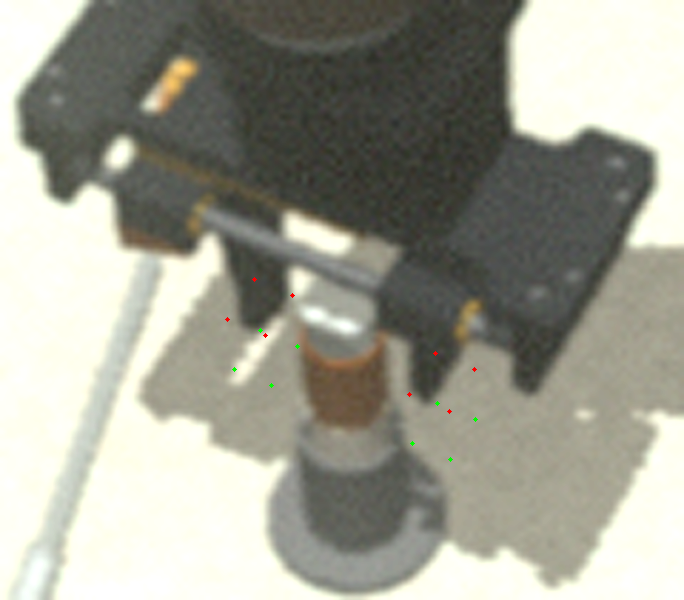

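The picture shows the fingertips about 30 mm above the reported TCP (red dots match), beside the cap at z≈0.11. The vial is centred between them. I go 2 cm lower, slowly, with the force in view.

Emit:
{"op": "step_arm", "data": {
  "targets": "0 0 0.4 0;0 0 0.4 0;0 0 0.4 0;0 0 0 0"
}}

```text
time_s: 5.35
tcp_pos: [0.5247, -0.0811, 0.0672]
ee_rot: [[0.968, -0.252, -0.002], [-0.252, -0.968, -0.0], [-0.002, 0.001, -1.0]]
wrist_force: [0.2, -0.5, 0.1]
gripper_width: 0.58
gripper_force: 0.0
```

Emit:
{"op": "step_arm", "data": {
  "targets": "0 0 0.3 0;0 0 0.3 0;0 0 0.2 0;0 0 0 0"
}}

```text
time_s: 5.68
tcp_pos: [0.5251, -0.0811, 0.0597]
ee_rot: [[0.968, -0.252, -0.001], [-0.252, -0.968, -0.0], [-0.001, 0.0, -1.0]]
wrist_force: [0.2, -0.2, 0.6]
gripper_width: 0.577
gripper_force: 0.0
```

Emit:
{"op": "step_arm", "data": {
  "targets": "0 0 0 0;0 0 0 0;0 0 0 0;0 0 0 0;0 0 0 0;0 0 0 0;0 0 0 0;0 0 0 0",
  "claw": 2.5
}}

```text
time_s: 6.35
tcp_pos: [0.5256, -0.0811, 0.0603]
ee_rot: [[0.968, -0.252, 0.0], [-0.252, -0.968, 0.0], [0.0, -0.0, -1.0]]
wrist_force: [-0.1, 0.1, 0.5]
gripper_width: 0.333
gripper_force: 29.8
```

Emit:
{"op": "step_arm", "data": {
  "targets": "0 0 -0.3 0;0 0 -0.5 0;0 0 -0.6 0;0 0 -0.6 0;0 0 0 0;0 0 0 0"
}}

```text
time_s: 6.85
tcp_pos: [0.5259, -0.081, 0.0809]
ee_rot: [[0.968, -0.252, 0.001], [-0.252, -0.968, 0.0], [0.001, -0.001, -1.0]]
wrist_force: [0.0, -0.5, -1.2]
gripper_width: 0.335
gripper_force: 29.9
```

```bash
python3 - <<'E'
from h import *
s=sense();p=np.array(s['tcp_pos']);print(p,s['wrist_force'],s['gripper_width'],s['gripper_force'])
S=cap('scene','s7')
a=cv2.resize(S['frame'][110:215,230:350],(684,600),interpolation=cv2.INTER_CUBIC); a=cv2.convertScaleAbs(a,alpha=1.8)
cv2.imwrite('pics/crop7.png',a)
E
```

```text
[ 0.52589175 -0.08099656  0.08092271] [ 0.02747295 -0.47286977 -1.17001731] 0.33461332712339137 29.861902627162635
```

View pics/crop7.png

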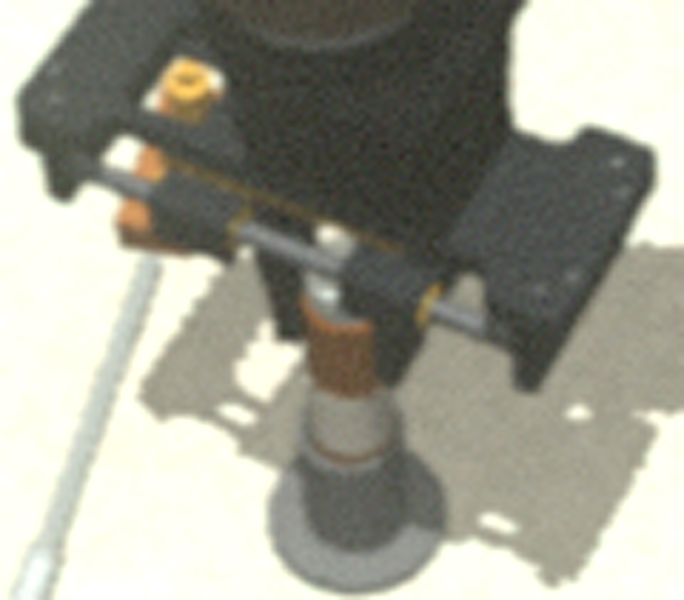

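The vial is rising in the grip, with its paper band now visible above the sleeve mouth near (350,450). The foot has not moved. I lift it clear.

Emit:
{"op": "step_arm", "data": {
  "targets": "0 0 -0.5 0;0 0 -1 0;0 0 -1 0;0 0 -1 0;0 0 -1 0;0 0 -1 0;0 0 -1 0;0 0 -1 0;0 0 -1 0;0 0 -1 0;0 0 -1 0;0 0 -0.5 0"
}}

```text
time_s: 7.9
tcp_pos: [0.5262, -0.0811, 0.1921]
ee_rot: [[0.968, -0.252, 0.002], [-0.252, -0.968, -0.0], [0.002, -0.001, -1.0]]
wrist_force: [-0.3, 0.1, -0.4]
gripper_width: 0.338
gripper_force: 29.9
```

Emit:
{"op": "step_arm", "data": {
  "targets": "0 -0.7 0 0;0 -1.4 0 0;0 -2 0 0;0 -2 0 0;0 -2 0 0;0 -2 0 0;0 -2 0 0;0 -2 0 0;0 -2 0 0;0 -2 0 0;0 -2 0 0;0 -2 0 0"
}}

```text
time_s: 8.9
tcp_pos: [0.5807, 0.1349, 0.189]
ee_rot: [[0.968, -0.251, -0.002], [-0.251, -0.968, -0.001], [-0.002, 0.001, -1.0]]
wrist_force: [0.4, -0.2, -0.2]
gripper_width: 0.337
gripper_force: 29.9
```

Emit:
{"op": "step_arm", "data": {
  "targets": "0 -2 0 0;0 -2 0 0;-0.2 -2 0 0;-0.2 -2 0 0;0 -1.4 0 0;0 -0.7 0 0;0 -0.3 0 0;0 0 0 0;0 0 0 0;0 0 0 0"
}}

```text
time_s: 9.73
tcp_pos: [0.6035, 0.2335, 0.1905]
ee_rot: [[0.967, -0.253, -0.0], [-0.253, -0.967, -0.0], [-0.0, 0.0, -1.0]]
wrist_force: [0.8, -0.1, -1.2]
gripper_width: 0.337
gripper_force: 29.9
```

```bash
python3 - <<'E'
from h import *
s=sense();p=np.array(s['tcp_pos']);print(p,s['wrist_force'],s['gripper_width'],s['gripper_force'])
S=cap('scene','s8');T=cap('top','t8')
a=S['frame'][100:310,240:520].copy()
for q,col in(((p[0],p[1],p[2]-.054),(0,0,255)),((.604,.234,.075),(0,255,0))):
    u,v=proj(S,q);print(u,v);cv2.circle(a,(int(u-240),int(v-100)),1,col,-1)
cv2.imwrite('pics/crop8.png',cv2.convertScaleAbs(cv2.resize(a,None,fx=2.8,fy=2.8,interpolation=cv2.INTER_CUBIC),alpha=1.6))
E
```

```text
[0.60345851 0.23352923 0.19045433] [ 0.80969606 -0.05427596 -1.18619146] 0.3367502059772939 29.862699816003442
454.3883066807342 226.19344513461718
447.03866145637926 242.62920545051762
```

View pics/crop8.png

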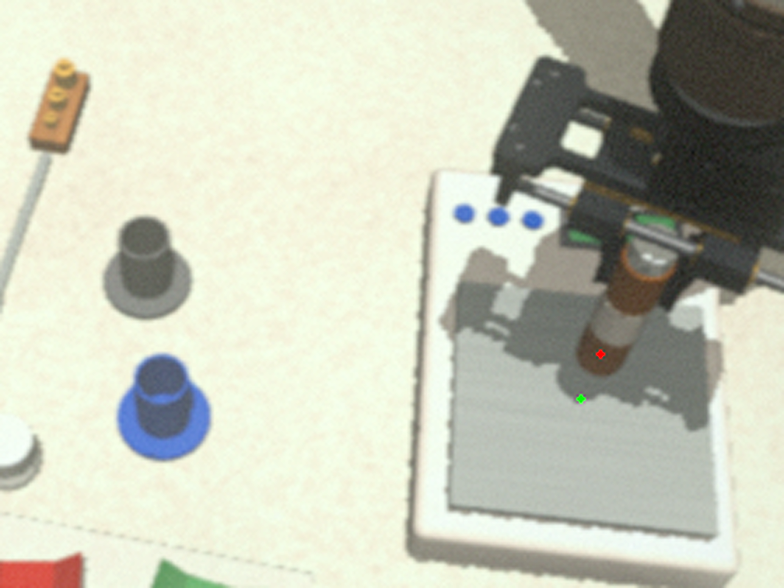

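The empty grey stand is still upright at crop (147,270). The vial hangs over the pan with its underside near crop (599,362), close to the projection. I lower it carefully.

Emit:
{"op": "step_arm", "data": {
  "targets": "0 0 0.7 0;0 0 0.7 0;0 0 0.7 0;0 0 0.7 0;0 0 0.7 0;0 0 0.5 0;0 0 0.3 0;0 0 0.2 0;0 0 0 0;0 0 0 0"
}}

```text
time_s: 10.67
tcp_pos: [0.6037, 0.2345, 0.1454]
ee_rot: [[0.968, -0.252, 0.0], [-0.252, -0.968, 0.0], [0.0, -0.0, -1.0]]
wrist_force: [0.2, -0.6, -1.6]
gripper_width: 0.334
gripper_force: 29.9
```

Emit:
{"op": "step_arm", "data": {
  "targets": "0 0 0.2 0;0 0 0.2 0;0 0 0.2 0;0 0 0.1 0;0 0 0 0"
}}

```text
time_s: 11.08
tcp_pos: [0.6033, 0.2343, 0.1378]
ee_rot: [[0.968, -0.252, -0.001], [-0.252, -0.968, -0.0], [-0.001, 0.001, -1.0]]
wrist_force: [-0.1, -0.8, -0.7]
gripper_width: 0.337
gripper_force: 29.9
```

Emit:
{"op": "step_arm", "data": {
  "targets": "0 0 0.1 0;0 0 0.1 0;0 0 0.1 0;0 0 0.1 0;0 0 0 0"
}}

```text
time_s: 11.5
tcp_pos: [0.6034, 0.2344, 0.1339]
ee_rot: [[0.968, -0.252, -0.001], [-0.252, -0.968, -0.0], [-0.0, 0.0, -1.0]]
wrist_force: [-0.7, 0.9, -0.5]
gripper_width: 0.336
gripper_force: 29.9
```

Emit:
{"op": "step_arm", "data": {
  "targets": "0 0 0.1 0;0 0 0.1 0;0 0 0.1 0;0 0 0 0"
}}

```text
time_s: 11.83
tcp_pos: [0.6034, 0.2343, 0.1309]
ee_rot: [[0.968, -0.252, -0.0], [-0.252, -0.968, -0.0], [-0.0, 0.0, -1.0]]
wrist_force: [-0.0, -0.0, -0.9]
gripper_width: 0.337
gripper_force: 29.9
```

Emit:
{"op": "step_arm", "data": {
  "targets": "0 0 0.1 0;0 0 0.05 0;0 0 0 0"
}}

```text
time_s: 12.08
tcp_pos: [0.6035, 0.2344, 0.1296]
ee_rot: [[0.968, -0.252, -0.0], [-0.252, -0.968, -0.0], [-0.0, 0.0, -1.0]]
wrist_force: [-0.5, 0.1, -0.4]
gripper_width: 0.334
gripper_force: 29.9
```

Emit:
{"op": "step_arm", "data": {
  "targets": "0 0 0.05 0;0 0 0.05 0;0 0 0 0"
}}

```text
time_s: 12.33
tcp_pos: [0.6038, 0.2344, 0.1294]
ee_rot: [[0.968, -0.252, 0.001], [-0.252, -0.968, 0.0], [0.001, -0.0, -1.0]]
wrist_force: [-0.5, -0.1, 2.0]
gripper_width: 0.335
gripper_force: 29.9
```

Emit:
{"op": "step_arm", "data": {
  "targets": "0 0 0.05 0;0 0 0 0"
}}

```text
time_s: 12.5
tcp_pos: [0.604, 0.2344, 0.1294]
ee_rot: [[0.968, -0.252, 0.001], [-0.252, -0.968, 0.0], [0.001, -0.0, -1.0]]
wrist_force: [-0.8, -1.4, 4.8]
gripper_width: 0.333
gripper_force: 29.9
```

The vial touches the pan at TCP 0.129, as predicted. I open the claw partway, then fully, and rise straight up.

Emit:
{"op": "step_arm", "data": {
  "targets": "0 0 -0.05 0;0 0 0 0;0 0 0 0;0 0 0 0;0 0 0 0;0 0 0 0",
  "claw": 5
}}

```text
time_s: 13.0
tcp_pos: [0.6034, 0.2344, 0.1284]
ee_rot: [[0.968, -0.252, -0.0], [-0.252, -0.968, -0.0], [-0.0, 0.0, -1.0]]
wrist_force: [-1.1, -0.7, 0.1]
gripper_width: 0.566
gripper_force: 0.0
```

Emit:
{"op": "step_arm", "data": {
  "targets": "0 0 0 0;0 0 0 0;0 0 0 0;0 0 -0.5 0;0 0 -1 0;0 0 -1.5 0;0 0 -2 0;0 0 -2 0;0 0 -2 0;0 0 -2 0;0 0 -2 0;0 0 -1 0",
  "claw": 8
}}

```text
time_s: 14.0
tcp_pos: [0.6047, 0.2347, 0.2732]
ee_rot: [[0.968, -0.252, 0.006], [-0.252, -0.968, 0.003], [0.005, -0.004, -1.0]]
wrist_force: [-0.1, 1.0, 0.5]
gripper_width: 0.915
gripper_force: 0.0
```

```bash
python3 - <<'E'
from h import *
s=sense();print(s['tcp_pos'],s['wrist_force'],s['gripper_width'],s['time_s'])
S=cap('scene','s9')
for q in((.604,.234,.075),(.604,.234,.205),(.526,-.0825,.006)): print(np.round(proj(S,q),1)-[140,100])
a=S['frame'][100:310,140:520]
cv2.imwrite('pics/crop9.png',cv2.convertScaleAbs(cv2.resize(a,None,fx=2,fy=2,interpolation=cv2.INTER_CUBIC),alpha=1.6))
E
```

```text
[0.60471157 0.23472407 0.27316937] [-0.08993574  0.96126007  0.52164374] 0.9146271383360914 14.0
[307.  142.6]
[324.2 106.1]
[152.5  98.6]
```

View pics/crop9.png

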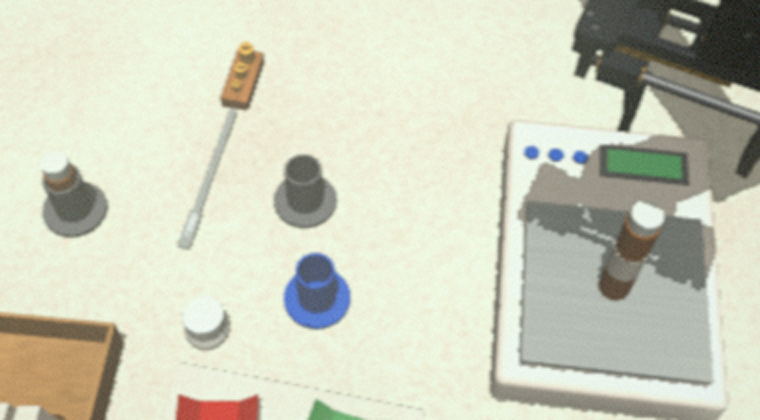

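The vial stands upright on the pan, with its base at crop (614,287) and its cap at (648,213), as projected. The grey stand is at (305,198) as before, the short vial is untouched, and the gripper is clear.

Emit:
{"op": "step_arm", "data": {
  "targets": "0 0 0 0;0 0 0 0;0 0 0 0;0 0 0 0"
}}

```text
time_s: 14.38
tcp_pos: [0.603, 0.2341, 0.2671]
ee_rot: [[0.968, -0.252, -0.003], [-0.252, -0.968, -0.001], [-0.002, 0.002, -1.0]]
wrist_force: [-1.0, 0.7, -0.5]
gripper_width: 0.918
gripper_force: 0.0
```

```bash
python3 -c "
from h import *
print(r.finish_job())"
```

```text
the job is handed in; nothing more can be done
None
```

The job is handed in with no verdict returned: in the last picture the tall vial stands upright near the middle of the pan, and its stand and the shorter vial are upright where they were.

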